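# Load a frame rail into the drilling jig and lock the toggle clamp

### The job

Load the bare-aluminium frame rail into the drilling jig: lay it flat on the jig plate and slide it gently fully home, its long side flat against both steel side stops and its near end touching the blue end stop, wherever that is set, without ramming the stops. Then lock it: push the toggle clamp's blue handle down over centre until it rests on its own stop and the rubber pad holds the rail, without forcing the handle beyond that. Let go, and leave the black and gold rails and everything else on the bench alone.

Things in the scene. Friction and masses are not known exactly. Their poses are not given: they have to be found in the camera images.
- jig: Drilling jig: grey plate 320 x 200 x 15 mm, screwed down; its place and yaw differ each time. Jig frame: origin on the bench; x along the seated rail, away from the blue end stop (the stop is at the -x end, nearest the robot); y from the rail toward side stops and clamp; z up. Plate: x -170..150, y -60..140 mm, top at z = 15 mm. Rail home: its origin at y = 0, z = 15 mm, its length along x.
- stop_track (a point): Middle of the slotted track at the jig's near end (jig frame x = -115, y = 0, z = 15 mm). On it sits the blue end stop: block 24 mm thick (x), 44 mm wide (y), 40 mm high, locked by a black thumb nut behind it. Its face for the rail's end is set anywhere from x = -128 to x = -103 mm and its setting is not reported: look, or slide the rail toward -x and feel for it.
- side_stops: Two steel side stops on the jig plate, fixed, frame as jig. Each 30 mm long (x), 20 mm wide, with its face for the rail's side at y = +15 mm. One at x = -113..-83 mm, top at z = 33 mm; the other (with a drill bush) at x = 70..100 mm, top at z = 51 mm; a free gap between. Pressing the rail against any stop with more than 45 N is ramming.
- rail: Bare-aluminium frame rail to load: straight bar 240 mm long (its x), 30 mm wide (y), 36 mm high (z), 0.15 to 0.31 kg. Origin: centre of its underside. It lies on a brown cardboard sheet (top at z = 4 mm) among two equal rails of other colours, in any order, about 90 mm apart, nearly parallel to the robot's x axis. The same either way round.
- rail_black: Black rail of the same size on the cardboard sheet, another order: leave it alone. Origin: centre of its underside.
- rail_gold: Gold-coloured rail of the same size on the cardboard sheet, another order: leave it alone. Origin: centre of its underside.
- clamp_base: Foot and cheeks of the steel toggle clamp on the jig plate (a horizontal-handle hold-down clamp); fixed. Jig frame: x -83..-37 mm, y 44..108 mm, up to z = 79 mm. Origin: the arm's pivot pin, at x = -60, y = 60, z = 71 mm of the jig frame; same axes as the jig. A linkage ties arm and handle: handle up = arm and pad up, handle down = pad down.
- clamp_handle: Handle lever of the clamp. Origin: its front pivot pin; y axis along the handle to its free end, 135 mm away; z axis tilts from vertical by the angle the handle is raised. Starts raised 1.25 rad (clamp open) and stays where it is left; push it toward jig +y and down to level (0 rad), where a springy stop (about 5 N per mm at the grip) ends its travel. More than 35 N on it is too much.
- handle_grip (a point): Centre of the blue grip: bar 19 mm wide (jig x), 16 mm thick, 60 to 135 mm from the pivot pin; this point at 100 mm. Jig frame x = -60; (y, z) mm at a raise of 1.25 rad: (99,147); 1.0: (127,140); 0.75: (150,128); 0.5: (167,114); 0.25: (177,95); 0: (180,71). Push under 4 N at first; below 0.33 rad the pad is squeezed: up to 6-12 N; past about 0.05 rad it snaps down to its stop.
- clamp_pad: Round black rubber pad, 18 mm across, under the clamp arm's spindle. Origin: centre of its underside. Clamp open: at jig x = -60, y = 13, z = 117 mm, facing -y; the arm's tip is at y = 33, z = 140 mm: keep clear of it. Closed: it presses on the rail's top at jig x = -60, y = 0 with 30 to 60 N, drawing the rail toward the side stops a little.
- spray_bottle: White spray bottle with a red trigger, 210 mm tall; leave it alone. Origin: centre of its underside.
- tape_roll: Cardboard-brown roll of tape, 104 mm across, 48 mm high; leave it alone. Origin: centre of its underside.
- screwdriver: Screwdriver lying on the bench; leave it alone. Origin on its underside.
- mallet: Rubber mallet lying on the bench; leave it alone. Origin on its underside.
- pulp_pad: Brown moulded-pulp corner pad, 120 x 100 x 40 mm; leave it alone. Origin: centre of its underside.
Things that resemble listed ones, but are neither listed nor needed, are in the scene too. Of the things shaped like the rail, the aluminium one is meant.

How it is judged:
By the outcome, as a careful person would: the job done as asked, in the order asked, and still so for the second after the job is handed in, with the robot touching nothing.
It also fails if it takes over 72 s, if anything falls off the work surface, if the arm or the gripper's body presses on something with over 40 N, if the wrist force passes 120 N, or if a joint passes its speed limit or range.

### The arm

A 7-joint arm with a two-finger parallel gripper is mounted at the origin on the work surface. World frame = base frame: x ahead of the robot, y to its left, z up, the work surface at z = 0. Lengths are in mm, angles in rad, forces in N, time in s.
With the tool pointing down it reaches from about 350 to 900 mm from the base axis. Payload 19.9 kg.
Tool frame: the origin (TCP) lies on the centre line of the jaws, within the pads' length; the fingertips stand 8 mm ahead of it and the grasp point (between the pads) lies 11 mm behind it; y points along the fingers, x is the direction in which the jaws open and shut, and the axes are right-handed (so a half turn about y gives the same grasp; the last joint's range is limited). The gripper opens to 94 mm and grips with 3 to 60 N. Pads are 16 mm wide; open, the fingers measure 119 mm over their backs; the gripper's body (75 mm by 177 mm) begins 78 mm behind the grasp point.
Start: joints at [1.282, 0.417, -0.01, 1.614, 0.005, 1.111, -0.053], TCP at [152.684, -606.042, 213.425] pointing down, gripper open.
Joint ranges: [-2.81, 2.81], [-0.39, 2.02], [-1.27, 1.25], [0.06, 2.57], [-1.19, 4.33], [0.19, 2], [-2.82, 2.82]. Speed limits (rad/s): [1.89, 1.89, 2.39, 2.39, 3.01, 3.01, 3.01].

### API

Orientations are given as a rotation vector (axis times angle).
In Python, from bench import * gives the robot as it stands.
- The arm moves only by the tool send_rows, never from a script. Its argument "commands" is a list that holds one entry, the list of rows, each a list of 6 numbers: the shift along the tool's x, y, z in units of 40 mm (1.0 is 40 mm), then the turn, a rotation vector about the tool's x, y, z in units of 5 degrees (1.0 is 5 degrees). In form: [[[dx, dy, dz, ax, ay, az], ...]]. A call has 1 to 20 rows; each row shifts and turns the commanded pose from where the row before left it, along the tool's axes as they then stand; what a row does not reach is not made up. A row lasts 1/12 s, in which the tool goes at most 41.7 mm and 7.16 degrees, less where a joint would pass 70% of its speed; a pose out of reach is approached as far as the arm can. A call is refused whole if a number of a shift passes 1 or a number of a turn 1, either way. A call with a gripper value outside its range is refused whole. "hand" is the finger opening in mm, from 0 to 94, set as the call begins (left out, the last holds). The fingers move at their own pace and stop on an object; "squeeze" is the grip in N (left out, the last holds). Time passes only in rows, so rows that do not move let the fingers close. It gives the time, the measured TCP pose, the force and the opening at its end, in the units of the state.
- get_obs(): the state, without advancing time (a new reading comes with each control period).
- read_camera(name): name is "scene" or "top" or "wrist"; returns a dict with "frame" (400x640x3 uint8, red, green, blue), "depth" (400x640 float32, mm along the optical axis (not along the pixel's ray), 0 where there is no reading), "mtx" (3x3 intrinsics, pixels), "R" (3x3) and "t" (3): a world point X has camera coordinates R X + t; the wrist camera has in their place "hand_eye" (4x4, takes a point from camera to tool coordinates, whose origin is the TCP and whose axes are the tool frame's). Camera axes: x right, y down, z forward; pixel columns grow to the right and rows downward; lengths in mm; the calibration is good to about 2 mm. A picture is of the moment at which its call begins: read the wrist's pose just before it.
- job_done(): hands the job in, once; it reports no verdict.
Trained networks look in a picture, given as the dict that the camera call returned (one of the last four; its "shot" number tells which), for a name from the list of things; names that differ only in an ending like _2 or _b are one class to them, and where a whole thing is asked for, a point or a joint stands for the part that bears it (a point fixed in the world has none). Each returns a list of dicts, best first, with "confidence" (0 to 1); they miss things now and then, are a little off and sometimes report something else, mostly with a low value. They report only what shows in the picture. A call takes as long as a camera call. They do not tell look-alikes from the thing itself.
- find_in(label, picture): "location" ([x, y, z] in mm, in world coordinates, good to about 4 mm: the middle of the surface that is visible of it).
The state is a dict: "clock": time; "joint_pos": joint angles; "qd": joint speeds; "joint_torque": joint torques, N m; "ee_pos": TCP position; "ee_rot": TCP orientation; "ft_force": force on the tool from outside, world axes, zero at the start; "ft_torque": the same for the moment, N m; "gripper_width": finger opening in mm.
Only numpy, scipy, OpenCV 4.12 (cv2) and the standard library are available. Lean on these libraries where they do the work, as an engineer would, in place of code of your own. Each camera call takes 0.05 s, during which the arm holds its last target.

## Working session

There is one attempt and no reset: what is moved stays moved. The work goes in short steps, Python scripts to look and compute and a tool call to move; the robot and the scene stay as the last step left them, time stands still between calls to the robot, and variables do not carry over. Pictures are saved under pics/ and viewed, and the job is handed in when it is done.

Besides the shell and the picture viewer there is one more tool, called after "Request:" in YAML: its name, and indented under it one key for each argument. send_rows: Moves the arm, as the interface text tells. Its arguments: {"type":"object","properties":{"commands":{"type":"array","items":{"type":"array","items":{"type":"array","items":{"type":"number"}}}},"hand":{"type":"number"},"squeeze":{"type":"number"}},"required":["commands"]}

```bash
ls; mkdir -p pics; python3 - <<'E'
from bench import *
import cv2,pickle
o=get_obs(); print(o)
for n in ["scene","top"]:
    p=read_camera(n); cv2.imwrite(f"pics/{n}0.png",p["frame"][:,:,::-1]); pickle.dump(p,open(f"{n}0.pkl","wb"))
    print(n,p["mtx"],p["R"],p["t"])
    for l in ["rail","stop_track","side_stops","handle_grip","clamp_pad","jig","clamp_base"]:
        try:
            for r in find_in(l,p)[:4]: print(l,r)
        except Exception as e: print(l,e)
E
```

```text
pics
{'clock': 0.0, 'joint_pos': array([ 1.28248467,  0.4179123 , -0.01036277,  1.61416115,  0.00470317,
        1.11067751, -0.05302802]), 'qd': array([ 0.00043411,  0.00025514,  0.00084995, -0.00128933, -0.00057265,
        0.00020839, -0.00041025]), 'joint_torque': array([ 6.04307879e-04, -8.51260328e+01,  6.39192201e-01, -4.25985968e+01,
       -4.87817964e-02,  1.86806393e-02,  1.34854058e-04]), 'ee_pos': array([ 152.63264657, -605.71266446,  212.86896404]), 'ee_rot': array([-1.31524479,  1.02613202, -1.02457472]), 'ft_force': array([-0.83384256,  0.39853921, -0.21092791]), 'ft_torque': array([-0.02798487,  0.0656678 ,  0.02927642]), 'gripper_width': 94.41666666289281}
scene [[367.98636386   0.         323.694649  ]
 [  0.         367.98636386 203.36878491]
 [  0.           0.           1.        ]] [[-0.23949346  0.97064758  0.02204896]
 [ 0.58590052  0.16259669 -0.79390358]
 [-0.77418568 -0.17721622 -0.60764377]] [  61.88155103 -216.62640101 1633.3245052 ]
rail {'location': [200.0, -366.0, 24.9], 'confidence': 0.95}
rail {'location': [548.3, -281.8, 39.8], 'confidence': 0.71}

[... 721 characters left out ...]
 -1.39032764e-03 -1.19222067e-01]
 [ 1.19221652e-01  3.77801891e-04 -9.92867592e-01]] [  35.42382435  452.84240059 1482.85735855]
rail {'location': [193.5, -361.5, 35.0], 'confidence': 0.65}
rail {'location': [517.8, -284.0, 41.3], 'confidence': 0.62}
stop_track {'location': [510.3, 132.4, 13.5], 'confidence': 0.9}
side_stops {'location': [507.6, 131.7, 14.5], 'confidence': 0.63}
side_stops {'location': [578.1, 116.1, 37.2], 'confidence': 0.48}
handle_grip {'location': [461.2, 187.5, 145.9], 'confidence': 0.72}
jig {'location': [504.8, 132.9, 14.0], 'confidence': 0.6}
jig {'location': [652.5, 387.0, 137.4], 'confidence': 0.19}
clamp_base {'location': [447.5, 168.6, 16.6], 'confidence': 0.66}
```

View pics/scene0.png

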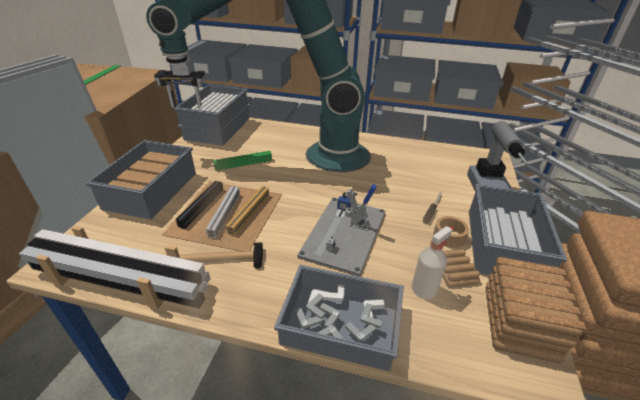

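View pics/top0.png

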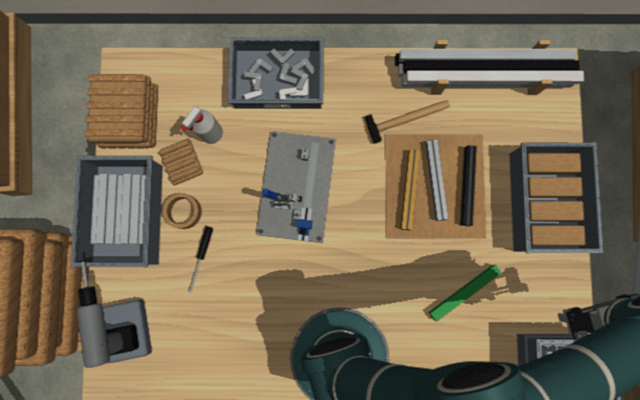

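```bash
cat > h.py <<'E'
import numpy as np,cv2,pickle
from scipy.spatial.transform import Rotation as Ro
def world(p,uv=None):
    K=p["mtx"];d=p["depth"].astype(float);h,w=d.shape
    v,u=np.mgrid[:h,:w]
    c=np.stack([(u-K[0,2])/K[0,0]*d,(v-K[1,2])/K[1,1]*d,d],-1)
    if "R" in p: W=(c-p["t"])@p["R"]
    else:
        H=p["hand_eye"]; T=c@H[:3,:3].T+H[:3,3]
        W=T@Ro.from_rotvec(p["rv"]).as_matrix().T+p["pos"]
    W[d<=0]=np.nan
    return W
def shot(n,name):
    from bench import get_obs,read_camera
    o=get_obs();p=read_camera(n);p["pos"]=o["ee_pos"];p["rv"]=o["ee_rot"]
    cv2.imwrite(f"pics/{name}.png",p["frame"][:,:,::-1]);pickle.dump(p,open(name+".pkl","wb"))
    return o,p
def load(name): return pickle.load(open(name+".pkl","rb"))
E
python3 - <<'E'
from h import *
p=load("top0");f=p["frame"][:,:,::-1]
a=cv2.resize(f[120:250,380:490],None,fx=3.6,fy=3.6,interpolation=cv2.INTER_CUBIC)
b=cv2.resize(f[120:250,245:350],None,fx=3.6,fy=3.6,interpolation=cv2.INTER_CUBIC)
cv2.imwrite("pics/crop0.png",np.hstack([a,b]))
W=world(p)
# rail top
hsv=cv2.cvtColor(p["frame"],cv2.COLOR_RGB2HSV)
for n,(u0,u1) in dict(gold=(398,420),alu=(421,452),black=(456,482)).items():
    S=W[130:240,u0:u1]; m=(S[...,2]>32)&(S[...,2]<50)
    P=S[m]; r=cv2.minAreaRect(P[:,:2].astype(np.float32)); c=P.mean(0)
    _,_,V=np.linalg.svd(P[:,:2]-P[:,:2].mean(0),full_matrices=False)
    print(n,m.sum(),c,r,np.degrees(np.arctan2(V[0,1],V[0,0])))
S=W[120:250,245:350];m=(S[...,2]>9)&(S[...,2]<22)
P=S[m];print("plate",m.sum(),cv2.minAreaRect(P[:,:2].astype(np.float32)),np.median(P[:,2]))
E
```

```text
gold 831 [ 494.10754296 -209.4256051    41.16808598] ((495.5130615234375, -209.74880981445312), (31.48183250427246, 239.44561767578125), 83.11250305175781) 173.34825560520497
alu 850 [ 523.02583085 -288.61676941   41.16895859] ((524.3971557617188, -288.85198974609375), (240.5686798095703, 31.954822540283203), 6.401643753051758) -173.8743569734851
black 856 [ 506.77300357 -383.85104889   41.15823398] ((508.6258544921875, -385.0721130371094), (33.95225524902344, 241.4007568359375), 85.20171356201172) 175.49196118966535
plate 5906 ((516.386962890625, 128.0965576171875), (317.3155517578125, 395.5942687988281), 89.77312469482422) 16.183930447161295
```

View pics/crop0.png

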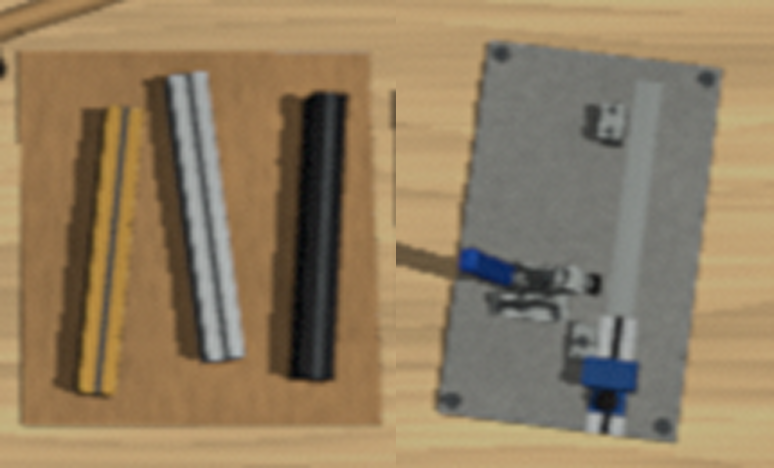

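```bash
python3 - <<'E'
from h import *
p=load("top0");W=world(p);hsv=cv2.cvtColor(p["frame"],cv2.COLOR_RGB2HSV)
m=((W[...,2]>10)&(W[...,2]<21)&(hsv[...,1]<70)).astype(np.uint8)
m[:120]=0;m[250:]=0;m[:,:245]=0;m[:,350:]=0
m=cv2.morphologyEx(m,cv2.MORPH_OPEN,np.ones((3,3)))
n,l,s,c=cv2.connectedComponentsWithStats(m);k=1+s[1:,4].argmax()
P=W[l==k];print(len(P));r=cv2.minAreaRect(P[:,:2].astype(np.float32));print(r,cv2.boxPoints(r))
o=p; from bench import get_obs
o=get_obs();print(Ro.from_rotvec(o["ee_rot"]).as_matrix().round(3))
q=W[150:235,290:320];h=hsv[150:235,290:320]
b=(h[...,0]>100)&(h[...,0]<125)&(h[...,1]>130);print("blue",q[b&(q[...,2]>40)].mean(0),q[b][:,2].max())
E
```

```text
3442
((508.45794677734375, 130.047607421875), (199.0915069580078, 320.7592468261719), 83.00668334960938) [[337.15143   50.769234]
 [655.52435   11.715645]
 [679.76447  209.32599 ]
 [361.39154  248.37958 ]]
[[ 0.244 -0.     0.97 ]
 [-0.97   0.     0.244]
 [-0.    -1.    -0.   ]]
blue [389.08289443 103.72243312  54.74309489] 62.81368651491124
```

Request:
send_rows:
  commands:
    - [[-0.74,-0.15,0.61,0,0,0],[-0.74,-0.15,0.61,0,0,0],[-0.74,-0.15,0.61,0,0,0],[-0.74,-0.15,0.61,0,0,0],[-0.74,-0.15,0.61,0,0,0],[-0.74,-0.15,0.61,0,0,0],[-0.74,-0.15,0.61,0,0,0],[-0.74,-0.15,0.61,0,0,0],[-0.74,-0.15,0.61,0,0,0],[-0.74,-0.15,0.61,0,0,0],[-0.74,-0.15,0.61,0,0,0],[-0.74,-0.15,0.61,0,0,0],[-0.74,-0.15,0.61,0,0,0],[-0.74,-0.15,0.61,0,0,0],[-0.74,-0.15,0.61,0,0,0],[-0.74,-0.15,0.61,0,0,0],[-0.74,-0.15,0.61,0,0,0],[-0.74,-0.15,0.61,0,0,0],[-0.74,-0.15,0.61,0,0,0],[-0.74,-0.15,0.61,0,0,0]]
  hand: 94

```text
clock: 2.47
ee_pos: [481.7, 89.0, 334.1]
ee_rot: [-1.315, 1.025, -1.027]
ft_force: [1.0, -1.1, 0.1]
gripper_width: 93.7
```

Request:
send_rows:
  commands:
    - [[0,0,0,0,1,0],[0,0,0,0,1,0],[0,0,0,0,1,0],[0,0,0,0,1,0],[0,0,0,0,0.2,0],[0,0,0,0,0,0],[0,0,0,0,0,0]]

```text
clock: 3.05
ee_pos: [481.3, 87.2, 333.5]
ee_rot: [-1.152, 1.295, -1.295]
ft_force: [0.0, -0.5, 0.1]
gripper_width: 93.8
```

```bash
python3 - <<'E'
from h import *
o,p=shot("wrist","w1");print(o["clock"],o["ee_pos"],Ro.from_rotvec(o["ee_rot"]).as_matrix().round(3),o["joint_pos"].round(2))
print(p["hand_eye"],p["mtx"])
E
```

```text
3.05 [481.25296998  87.22281151 333.49813874] [[-0.117  0.     0.993]
 [-0.993 -0.    -0.117]
 [-0.    -1.     0.   ]] [ 0.42  0.11 -0.72  1.76  0.08  1.3  -2.  ]
[[ 9.99999532e-01  1.68207196e-04  9.52691487e-04 -8.32455339e-01]
 [-8.87066699e-04 -2.33532740e-01  9.72348534e-01 -1.71955676e+02]
 [ 3.86040674e-04 -9.72348925e-01 -2.33532482e-01  6.72661652e+01]
 [ 0.00000000e+00  0.00000000e+00  0.00000000e+00  1.00000000e+00]] [[350.80108002   0.         321.89158162]
 [  0.         350.80108002 196.31794723]
 [  0.           0.           1.        ]]
```

View pics/w1.png

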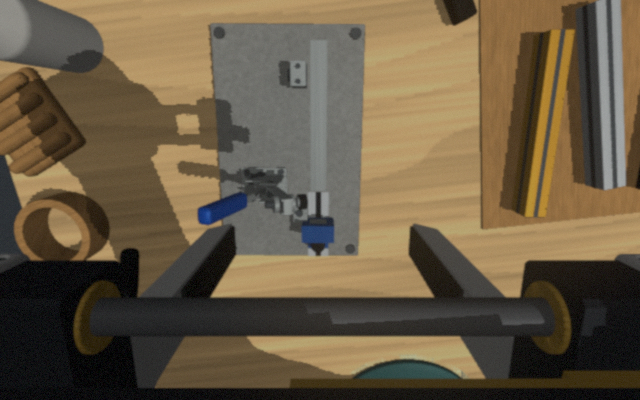

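```bash
cat >> h.py <<'E'
def plate(p,W,box):
    hsv=cv2.cvtColor(p["frame"],cv2.COLOR_RGB2HSV)
    m=((W[...,2]>9)&(W[...,2]<21)&(hsv[...,1]<70)).astype(np.uint8)
    k=np.zeros_like(m);u0,u1,v0,v1=box;k[v0:v1,u0:u1]=1;m*=k
    m=cv2.morphologyEx(m,cv2.MORPH_OPEN,np.ones((3,3)))
    n,l,s,c=cv2.connectedComponentsWithStats(m);k=1+s[1:,4].argmax()
    P=W[l==k];r=cv2.minAreaRect(P[:,:2].astype(np.float32));return r,np.median(P[:,2])
def tojig(W,o,yaw):
    c,s=np.cos(yaw),np.sin(yaw);d=W-np.array([o[0],o[1],0.])
    return np.stack([d[...,0]*c+d[...,1]*s,-d[...,0]*s+d[...,1]*c,d[...,2]],-1)
E
python3 - <<'E'
from h import *
p=load("w1");W=world(p);r,z=plate(p,W,(190,390,10,258));print(r,z)
yaw=np.radians(r[2]-90 if r[2]>45 else r[2]);ex=np.array([np.cos(yaw),np.sin(yaw)]);ey=np.array([-ex[1],ex[0]])
o=np.array(r[0])+10*ex-40*ey;print("origin",o,np.degrees(yaw))
J=tojig(W,o,yaw)
hsv=cv2.cvtColor(p["frame"],cv2.COLOR_RGB2HSV)
b=(hsv[...,0]>100)&(hsv[...,0]<125)&(hsv[...,1]>130);q=J[b&(J[...,2]>48)&(J[...,2]<62)&(abs(J[...,1])<40)]
print("blue top",len(q),q.min(0),q.max(0))
for n,x0,x1,z0 in(("near",-125,-70,28),("far",55,115,44)):
    m=(J[...,0]>x0)&(J[...,0]<x1)&(J[...,1]>5)&(J[...,1]<42)&(J[...,2]>z0)&(J[...,2]<z0+12);q=J[m];print(n,len(q),q.min(0),q.max(0),np.median(q[:,2]))
img=p["frame"][10:260,190:390,::-1];cv2.imwrite("pics/c1.png",cv2.resize(img,None,fx=2.4,fy=2.4,interpolation=cv2.INTER_CUBIC))
# rail
A=W[0:200,570:640];m=(A[...,2]>32)&(A[...,2]<50);print(m.sum())
E
```

```text
((505.3888244628906, 130.88023376464844), (199.91104125976562, 319.285400390625), 82.97923278808594) 15.797722601050879
origin [510.42468001  89.9578663 ] -7.0207672119140625
blue top 511 [-133.85736     -20.27660081   50.7468278 ] [-109.75803902   20.48089451   57.98588472]
near 209 [-112.47101313    6.08428998   28.51568751] [-88.90361698  34.38996061  39.87267817] 34.14605451602313
far 416 [69.77969136 15.44128059 47.14332408] [99.19367993 35.1849336  55.8196878 ] 51.65924311242989
5515
```

View pics/c1.png

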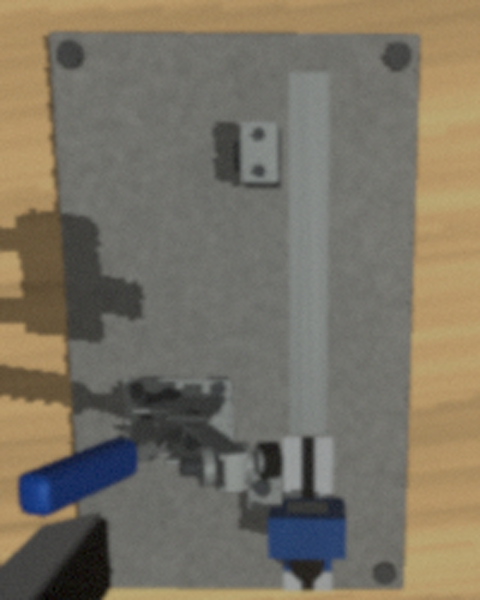

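Request:
send_rows:
  commands:
    - [[0.94,0.08,0,0,0,0],[0.94,0.08,0,0,0,0],[0.94,0.08,0,0,0,0],[0.94,0.08,0,0,0,0],[0.94,0.08,0,0,0,0],[0.94,0.08,0,0,0,0],[0.94,0.08,0,0,0,0],[0.94,0.08,0,0,0,0],[0.94,0.08,0,0,0,0],[0.94,0.08,0,0,0,0],[0,0,0,0,-0.85,0],[0,0,0,0,-0.85,0],[0,0,0,0,-0.85,0],[0,0,0,0,0,0],[0,0,0,0,0,0]]
  hand: 62

```text
clock: 4.35
ee_pos: [436.3, -286.1, 301.4]
ee_rot: [-1.256, 1.134, -1.134]
ft_force: [0.2, 0.2, 0.1]
gripper_width: 61.9
```

```bash
cat >> h.py <<'E'
def go(o,xyz,ang=None):
    """needed tool shift (units of 40mm) and yaw (deg about tool y) ; ang = world angle of tool z"""
    R=Ro.from_rotvec(o["ee_rot"]).as_matrix();d=R.T@(np.array(xyz)-o["ee_pos"])
    a=np.degrees(np.arctan2(R[1,2],R[0,2]))
    print("pos",o["ee_pos"].round(1),"toolz ang %.2f"%a,"tilt",R[:,1].round(3),"shift mm",d.round(1),"units",(d/40).round(3),"yaw units",None if ang is None else round(-(ang-a)/5,3))
E
python3 - <<'E'
from h import *
o,p=shot("wrist","w2");W=world(p)
A=p["frame"];m=((W[...,2]>32)&(W[...,2]<50)).astype(np.uint8);m[255:]=0
n,l,s,c=cv2.connectedComponentsWithStats(m)
for k in range(1,n):
    if s[k,4]<800: continue
    P=W[l==k];Q=P[:,:2]-np.median(P[:,:2],0);r=cv2.minAreaRect(P[:,:2].astype(np.float32))
    V=np.linalg.svd(Q,full_matrices=False)[2][0];print(s[k],c[k].round(),r,np.degrees(np.arctan2(V[1],V[0])),np.median(P[:,2]),A[l==k].mean(0).round())
print(o["clock"]);go(o,[539,-287,160],6.2)
E
```

```text
[ 319    0   27  196 4931] [332.  95.] ((514.4395141601562, -289.94915771484375), (225.0104522705078, 30.043867111206055), 6.2249650955200195) -173.7667058153212 40.802532944271434 [156. 158. 156.]
[ 236    6   61  205 5250] [266. 106.] ((493.1361083984375, -209.82875061035156), (30.46918296813965, 239.43394470214844), 83.26448822021484) 173.29230381658743 40.70610510929916 [163. 125.  58.]
[ 376   10   72  205 5324] [411. 110.] ((505.80169677734375, -384.654541015625), (30.763622283935547, 240.15098571777344), 85.44713592529297) 175.3965438316417 40.82402522602496 [56. 51. 47.]
[ 488   38   57  217 1764] [516. 144.] ((475.80364990234375, -518.8873291015625), (3.066582202911377, 267.8948974609375), 89.92457580566406) -179.97929190903054 41.43174960238133 [46. 47. 47.]
4.35
pos [ 436.3 -286.1  301.4] toolz ang 5.82 tilt [-0.  0. -1.] shift mm [ 11.3 141.4 102.1] units [0.282 3.535 2.552] yaw units -0.075
```

View pics/w2.png

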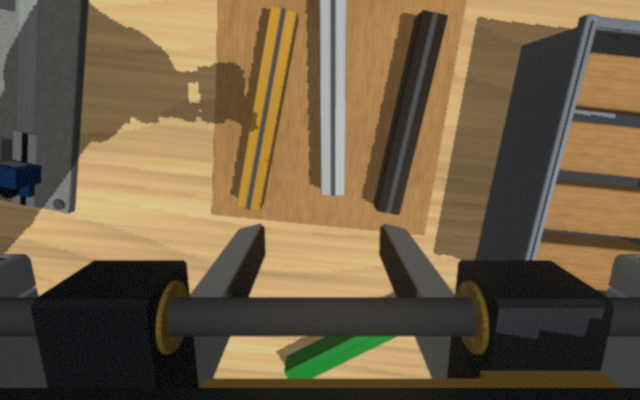

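Request:
send_rows:
  commands:
    - [[0.0725,0.7,0.625,0,-0.08,0],[0.0725,0.7,0.625,0,0,0],[0.0725,0.7,0.625,0,0,0],[0.0725,0.7,0.625,0,0,0],[0,0.9,0,0,0,0],[0,0.9,0,0,0,0],[0,0.9,0,0,0,0],[0,0,0,0,0,0],[0,0,0,0,0,0]]

```text
clock: 5.15
ee_pos: [536.5, -286.3, 81.0]
ee_rot: [-1.259, 1.131, -1.126]
ft_force: [0.3, -0.4, 0.1]
gripper_width: 62.0
```

```bash
python3 - <<'E'
from h import *
o,p=shot("wrist","w3");go(o,[536.8,-287.5,18],6.2)
W=world(p);m=((W[...,2]>32)&(W[...,2]<48)).astype(np.uint8);m[:,:260]=0;m[:,380:]=0
P=W[m>0];Q=P[(P[:,0]>500)&(abs(P[:,1]+288)<30)];print(len(Q),cv2.minAreaRect(Q[:,:2].astype(np.float32)))
E
```

```text
pos [ 536.5 -286.3   81. ] toolz ang 6.25 tilt [-0.002  0.002 -1.   ] shift mm [ 1.3 62.9  0.3] units [0.033 1.574 0.007] yaw units 0.01
11319 ((569.8234252929688, -283.93597412109375), (143.07809448242188, 30.139963150024414), 6.188300132751465)
```

View pics/w3.png

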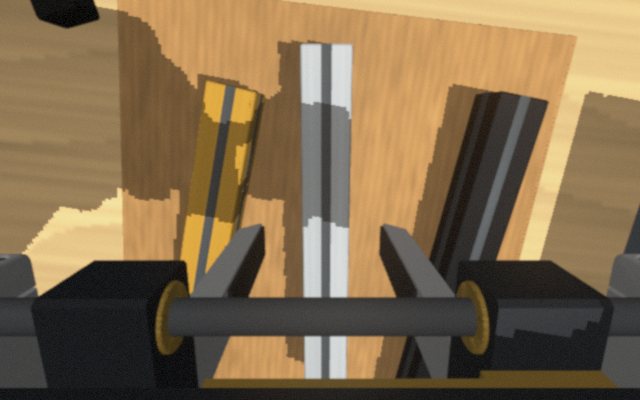

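Request:
send_rows:
  commands:
    - [[0.03,0.5,0,0,0,0],[0,0.5,0,0,0,0],[0,0.3,0,0,0,0],[0,0.25,0,0,0,0],[0,0,0,0,0,0],[0,0,0,0,0,0]]

```text
clock: 5.7
ee_pos: [537.7, -288.2, 20.4]
ee_rot: [-1.259, 1.127, -1.129]
ft_force: [-0.1, -0.6, 0.5]
gripper_width: 62.2
```

Request:
send_rows:
  commands:
    - [[0,0,0,0,0,0],[0,0,0,0,0,0],[0,0,0,0,0,0],[0,0,0,0,0,0],[0,0,0,0,0,0],[0,0,0,0,0,0]]
  hand: 20
  squeeze: 25

```text
clock: 6.2
ee_pos: [537.3, -288.1, 19.7]
ee_rot: [-1.259, 1.128, -1.128]
ft_force: [-1.2, -0.9, 3.5]
gripper_width: 29.6
```

Request:
send_rows:
  commands:
    - [[0,-0.5,0,0,0,0],[0,-0.8,0,0,0,0],[0,-0.7,0,0,0,0],[-0.88,0,0.125,0,0,0],[-0.88,0,0.125,0,0,0],[-0.88,0,0.125,0,0,0],[-0.88,0,0.125,0,0,0],[-0.88,0,0.125,0,0,0],[-0.88,0,0.125,0,0,0],[-0.88,0,0.125,0,0,0],[-0.88,0,0.125,0,0,0],[-0.8,0,0.125,0,0.65,0],[-0.4,0,0.1,0,1,0],[0,0,0,0,1,0],[0,0,0,0,0,0],[0,0,0,0,0,0],[0,0,0,0,0,0]]

```text
clock: 7.62
ee_pos: [550.6, 44.0, 99.3]
ee_rot: [-1.151, 1.297, -1.297]
ft_force: [0.9, 0.7, -1.6]
gripper_width: 29.8
```

```bash
python3 - <<'E'
from h import *
o,p=shot("wrist","w4");print(o["clock"],o["ft_force"],o["gripper_width"]);go(o,[548.9,67.1,31],-7.02)
shot("scene","s4");shot("top","t4")
E
```

```text
7.6167 [ 0.86283694  0.6969049  -1.605196  ] 29.7957828926182
pos [550.6  44.   99.3] toolz ang -6.84 tilt [-0. -0. -1.] shift mm [-22.7  68.3  -4.4] units [-0.569  1.708 -0.11 ] yaw units 0.035
```

View pics/w4.png

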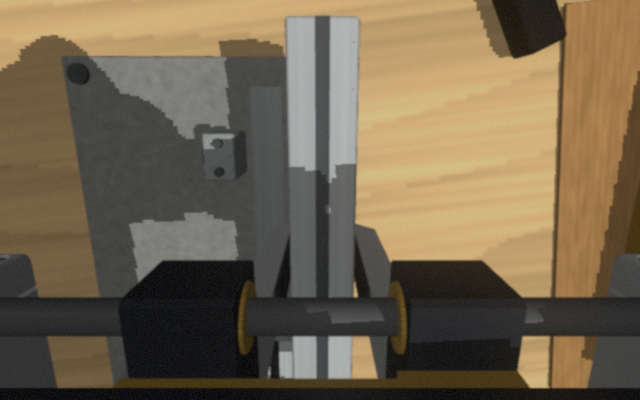

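Request:
send_rows:
  commands:
    - [[-0.285,0.3,-0.055,0,0.04,0],[-0.285,0.5,-0.055,0,0,0],[0,0.5,0,0,0,0],[0,0.25,0,0,0,0],[0,0,0,0,0,0],[0,0,0,0,0,0]]

```text
clock: 8.27
ee_pos: [549.1, 67.5, 37.6]
ee_rot: [-1.148, 1.301, -1.301]
ft_force: [-0.2, -0.8, -1.5]
gripper_width: 30.0
```

```bash
python3 - <<'E'
from h import *
o,p=shot("wrist","w5");print(o["clock"],o["ft_force"],o["ft_torque"]);go(o,[548.9,67.1,31],-7.02)
W=world(p);J=tojig(W,(510.4,90),np.radians(-7.02))
m=(J[...,0]>50)&(J[...,0]<115)&(J[...,1]>5)&(J[...,1]<48)&(J[...,2]>46)&(J[...,2]<57);q=J[m];print("far",len(q),q.min(0),q.max(0),cv2.minAreaRect(q[:,:2].astype(np.float32)))
m=(J[...,0]>50)&(J[...,1]<4)&(J[...,1]>-40)&(J[...,2]>48)&(J[...,2]<62);q=J[m];print("rail",len(q),q.min(0),q.max(0),np.median(q[:,2]),cv2.minAreaRect(q[:,:2].astype(np.float32)))
E
```

```text
8.2667 [-0.1800334  -0.75743634 -1.50108094] [ 0.06093364 -0.02904905  0.05880236]
pos [549.1  67.5  37.6] toolz ang -7.18 tilt [-0.001 -0.    -1.   ] shift mm [ 0.4  6.6 -0.1] units [ 0.01   0.164 -0.004] yaw units -0.032
far 3023 [50.05317358  5.07176247 46.09330508] [100.0787049   35.03280056  56.93633398] ((74.45465087890625, 22.59244155883789), (54.33917236328125, 24.8310546875), 11.546923637390137)
rail 16217 [ 50.00611967 -39.96697786  48.09424273] [145.87348124   3.98987827  61.94030946] 58.654345351948486 ((97.947021484375, -17.944795608520508), (95.86227416992188, 43.95710372924805), 0.05289868637919426)
```

View pics/w5.png

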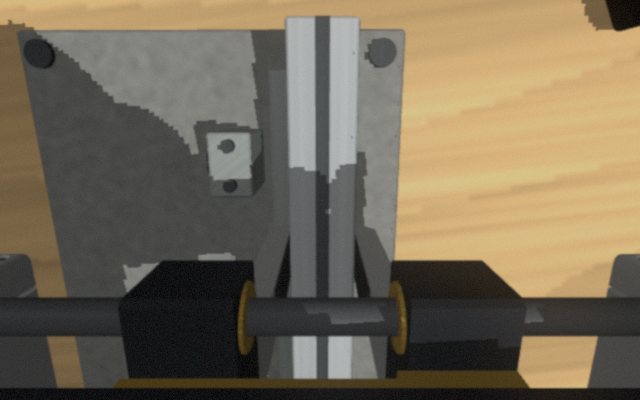

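Request:
send_rows:
  commands:
    - [[0,0.06,0,0,0,0],[0,0.06,0,0,0,0],[0,0.03,0,0,0,0],[0,0,0,0,0,0]]

```text
clock: 8.65
ee_pos: [549.1, 67.9, 31.5]
ee_rot: [-1.147, 1.301, -1.301]
ft_force: [-0.6, -0.0, -1.8]
gripper_width: 29.9
```

Request:
send_rows:
  commands:
    - [[0,0.015,0,0,0,0],[0,0,0,0,0,0]]

```text
clock: 8.82
ee_pos: [549.1, 68.0, 30.9]
ee_rot: [-1.147, 1.301, -1.301]
ft_force: [0.8, -0.2, -0.7]
gripper_width: 29.9
```

Request:
send_rows:
  commands:
    - [[0,0.015,0,0,0,0],[0,0,0,0,0,0]]

```text
clock: 8.98
ee_pos: [549.2, 68.0, 30.6]
ee_rot: [-1.147, 1.3, -1.301]
ft_force: [-3.1, 0.2, 6.7]
gripper_width: 29.4
```

Request:
send_rows:
  commands:
    - [[0,-0.008,0,0,0,0],[-0.08,0,0,0,0,0],[-0.08,0,0,0,0,0],[-0.08,0,0,0,0,0],[-0.06,0,0,0,0,0],[0,0,0,0,0,0]]

```text
clock: 9.48
ee_pos: [550.7, 80.8, 30.7]
ee_rot: [-1.147, 1.3, -1.3]
ft_force: [0.7, 1.3, 1.2]
gripper_width: 29.6
```

```bash
python3 - <<'E'
from h import *
o,p=shot("wrist","w6");print(o["clock"],o["ft_force"],o["ft_torque"]);go(o,[548.9,67.1,31],-7.02)
W=world(p);J=tojig(W,(510.4,90),np.radians(-7.02))
m=((J[...,0]>60)&(J[...,1]<25)&(J[...,1]>-40)&(J[...,2]>48.5)&(J[...,2]<57)).astype(np.uint8);m[255:]=0
n,l,s,c=cv2.connectedComponentsWithStats(m)
m2=((J[...,0]>55)&(J[...,0]<115)&(J[...,1]>8)&(J[...,1]<48)&(J[...,2]>46)&(J[...,2]<57)).astype(np.uint8)
for k in range(1,n):
    if s[k,4]>300:
        q=J[l==k];print(s[k],q.min(0).round(1),q.max(0).round(1),cv2.minAreaRect(q[:,:2].astype(np.float32)))
q=J[m2>0];print(len(q),np.percentile(q[:,1],[1,5,50,95,99]),np.median(q[:,2]))
cv2.imwrite("pics/c6.png",cv2.resize(p["frame"][0:260,170:420,::-1],None,fx=2.2,fy=2.2))
E
```

```text
9.4833 [0.74867344 1.30078585 1.19722792] [ 0.38668649  0.02424009 -0.0132533 ]
pos [550.7  80.8  30.7] toolz ang -7.12 tilt [ 0.     0.001 -1.   ] shift mm [13.8 -0.4 -0.1] units [ 0.346 -0.009 -0.003] yaw units -0.019
[  285    16    75   208 14574] [ 60.  -18.6  49.1] [145.9  11.6  54.1] ((102.93705749511719, -3.4517154693603516), (30.133163452148438, 85.81896209716797), 89.90287017822266)
[ 254  133   27   68 1645] [70.2 14.9 48.5] [99.8 25.  56.2] ((85.00904083251953, 19.956188201904297), (29.669750213623047, 10.039349555969238), 0.07197369635105133)
4272 [ 8.107183    8.64408479 21.1799953  33.29950211 34.53317173] 51.69598755208596
```

View pics/c6.png

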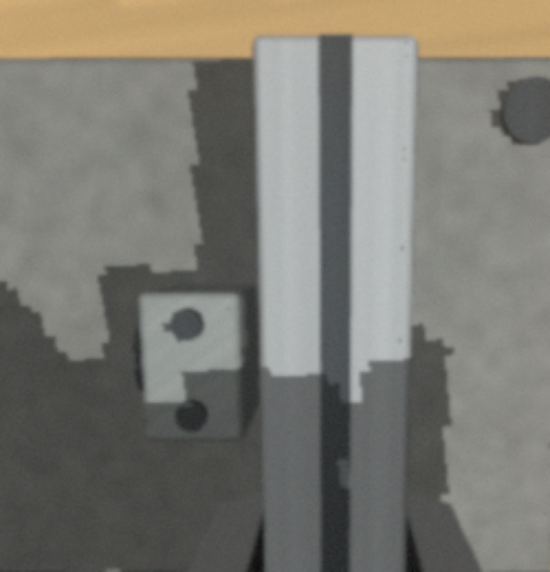

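Request:
send_rows:
  commands:
    - [[-0.03,0,0,0,0,0],[-0.02,0,0,0,0,0],[0,0,0,0,0,0]]

```text
clock: 9.78
ee_pos: [550.9, 81.7, 30.6]
ee_rot: [-1.148, 1.301, -1.301]
ft_force: [-0.5, -1.8, 3.8]
gripper_width: 29.5
```

Request:
send_rows:
  commands:
    - [[-0.01,0,0,0,0,0],[0,0,0,0,0,0]]

```text
clock: 9.95
ee_pos: [551.0, 82.0, 30.6]
ee_rot: [-1.147, 1.301, -1.301]
ft_force: [-0.5, -3.7, 4.9]
gripper_width: 29.5
```

Request:
send_rows:
  commands:
    - [[-0.01,0,0,0,0,0],[0,0,0,0,0,0]]

```text
clock: 10.12
ee_pos: [551.1, 82.5, 30.7]
ee_rot: [-1.147, 1.301, -1.301]
ft_force: [-0.8, -4.0, 5.6]
gripper_width: 29.9
```

Request:
send_rows:
  commands:
    - [[-0.008,0,0,0,0,0],[0,0,0,0,0,0]]

```text
clock: 10.28
ee_pos: [551.1, 82.8, 30.6]
ee_rot: [-1.147, 1.301, -1.301]
ft_force: [0.5, -4.0, 4.8]
gripper_width: 30.0
```

Request:
send_rows:
  commands:
    - [[-0.01,-0.005,0,0,0,0],[0,0,0,0,0,0]]

```text
clock: 10.45
ee_pos: [550.9, 83.7, 30.7]
ee_rot: [-1.147, 1.301, -1.3]
ft_force: [-0.6, -0.2, 1.1]
gripper_width: 29.9
```

Request:
send_rows:
  commands:
    - [[-0.01,0,0,0,0,0],[0,0,0,0,0,0]]

```text
clock: 10.62
ee_pos: [551.0, 84.0, 30.6]
ee_rot: [-1.148, 1.301, -1.3]
ft_force: [-0.0, -1.0, -0.7]
gripper_width: 29.9
```

Request:
send_rows:
  commands:
    - [[-0.01,0,0,0,0,0],[0,0,0,0,0,0]]

```text
clock: 10.78
ee_pos: [551.0, 84.2, 30.7]
ee_rot: [-1.148, 1.301, -1.3]
ft_force: [0.7, -2.5, -1.3]
gripper_width: 30.0
```

Request:
send_rows:
  commands:
    - [[-0.008,0,0,0,0,0],[0,0,0,0,0,0]]

```text
clock: 10.95
ee_pos: [551.0, 84.2, 30.7]
ee_rot: [-1.148, 1.301, -1.301]
ft_force: [0.0, -3.7, -1.1]
gripper_width: 29.5
```

Request:
send_rows:
  commands:
    - [[0.004,0,0,0,0,0],[0,0,-0.06,0,0,0],[0,0,-0.08,0,0,0],[0,0,-0.08,0,0,0],[0,0,-0.06,0,0,0],[0,0,-0.03,0,0,0],[0,0,0,0,0,0]]

```text
clock: 11.53
ee_pos: [538.4, 85.8, 30.8]
ee_rot: [-1.148, 1.301, -1.301]
ft_force: [-1.2, -5.6, 0.1]
gripper_width: 29.4
```

Request:
send_rows:
  commands:
    - [[0,0,-0.02,0,0,0],[0,0,0,0,0,0]]

```text
clock: 11.7
ee_pos: [537.9, 85.9, 30.9]
ee_rot: [-1.147, 1.301, -1.301]
ft_force: [0.5, -5.6, 0.2]
gripper_width: 29.5
```

Request:
send_rows:
  commands:
    - [[0,0,-0.01,0,0,0],[0,0,0,0,0,0]]

```text
clock: 11.87
ee_pos: [537.6, 85.9, 30.8]
ee_rot: [-1.147, 1.301, -1.301]
ft_force: [1.2, -4.4, -0.9]
gripper_width: 29.7
```

Request:
send_rows:
  commands:
    - [[0,0,-0.01,0,0,0],[0,0,0,0,0,0]]

```text
clock: 12.03
ee_pos: [537.3, 85.9, 30.9]
ee_rot: [-1.147, 1.301, -1.301]
ft_force: [1.8, -4.9, -0.8]
gripper_width: 30.0
```

Request:
send_rows:
  commands:
    - [[0.003,0,-0.012,0,0,0],[0,0,0,0,0,0]]

```text
clock: 12.2
ee_pos: [536.7, 86.0, 30.8]
ee_rot: [-1.147, 1.301, -1.301]
ft_force: [1.6, -4.8, -0.5]
gripper_width: 29.9
```

Request:
send_rows:
  commands:
    - [[0,0,-0.012,0,0,0],[0,0,0,0,0,0]]

```text
clock: 12.37
ee_pos: [536.2, 86.0, 30.8]
ee_rot: [-1.147, 1.301, -1.301]
ft_force: [0.2, -4.3, -1.8]
gripper_width: 30.5
```

Request:
send_rows:
  commands:
    - [[0,0,-0.012,0,0,0],[0,0,0,0,0,0]]

```text
clock: 12.53
ee_pos: [535.8, 86.1, 30.8]
ee_rot: [-1.147, 1.301, -1.301]
ft_force: [2.3, -4.2, -2.0]
gripper_width: 30.0
```

Request:
send_rows:
  commands:
    - [[0,0,-0.012,0,0,0],[0,0,0,0,0,0]]

```text
clock: 12.7
ee_pos: [535.7, 86.1, 30.9]
ee_rot: [-1.147, 1.3, -1.301]
ft_force: [4.1, -4.3, -2.9]
gripper_width: 30.0
```

Request:
send_rows:
  commands:
    - [[0,0,-0.01,0,0,0],[0,0,0,0,0,0]]

```text
clock: 12.87
ee_pos: [535.6, 86.1, 31.0]
ee_rot: [-1.146, 1.3, -1.301]
ft_force: [5.9, -5.6, -3.7]
gripper_width: 29.9
```

Request:
send_rows:
  commands:
    - [[0,0,-0.01,0,0,0],[0,0,0,0,0,0]]

```text
clock: 13.03
ee_pos: [535.7, 86.1, 31.1]
ee_rot: [-1.145, 1.299, -1.302]
ft_force: [8.2, -4.8, -5.0]
gripper_width: 30.0
```

```bash
python3 - <<'E'
from h import *
o,p=shot("wrist","w7");print(o["clock"],o["ft_force"],o["ft_torque"]);go(o,[548.9,67.1,31],-7.02)
W=world(p);J=tojig(W,(510.4,90),np.radians(-7.02))
m=(J[...,0]>55)&(J[...,2]>48.5)&(J[...,2]<57)&(abs(J[...,1])<40);m[255:]=0
f=p["frame"].astype(int)
cv2.imwrite("pics/c7.png",cv2.resize(p["frame"][0:260,170:420,::-1],None,fx=2.2,fy=2.2))
q=J[m];y=q[:,1]
for x in(60,75,90,105,120,135):
    k=q[(abs(q[:,0]-x)<3)];print(x,k[:,1].min().round(1),k[:,1].max().round(1))
k=q[q[:,1]<5];print("far end",k[:,0].max(),"yaw fit",np.degrees(np.polyfit(*(lambda a:(a[:,0],a[:,1]))(np.array([[x,q[abs(q[:,0]-x)<2][:,1].min()] for x in range(60,128,3)])),1)[0]))
shot("top","t7");
E
```

```text
13.0333 [ 8.1502822  -4.79947702 -4.97169558] [-1.40245724 -1.88873954  0.24514106]
pos [535.7  86.1  31.1] toolz ang -7.18 tilt [ 0.002  0.    -1.   ] shift mm [17.2  0.1 15.5] units [0.43  0.003 0.387] yaw units -0.032
60 -15.0 14.9
75 -14.6 35.1
90 -14.8 35.2
105 -15.0 15.0
120 -15.0 15.1Traceback (most recent call last):
  File "<stdin>", line 9, in <module>
    return umr_minimum(a, axis, None, out, keepdims, initial, where)
ValueError: zero-size array to reduction operation minimum which has no identity
```

View pics/c7.png

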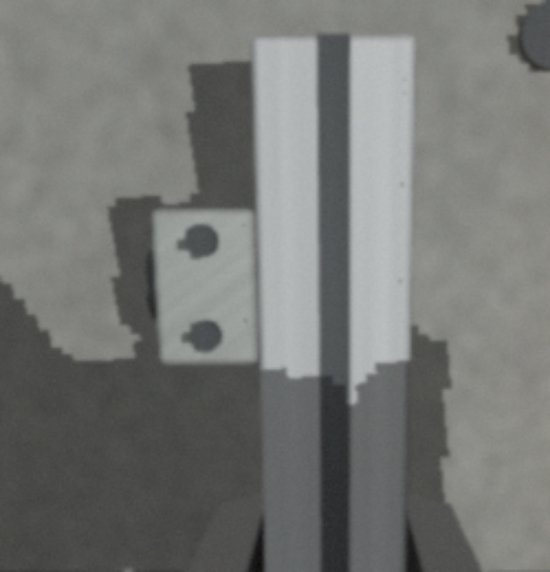

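Request:
send_rows:
  commands:
    - [[0,0,0.008,0,0,0],[0,0,0,0,0,0],[0,0,0,0,0,0],[0,0,0,0,0,0],[0,0,0,0,0,0]]
  hand: 42

```text
clock: 13.5
ee_pos: [534.7, 86.5, 30.8]
ee_rot: [-1.148, 1.301, -1.3]
ft_force: [-1.1, -0.2, 0.8]
gripper_width: 41.8
```

Request:
send_rows:
  commands:
    - [[-0.06,0,0,0,0,0],[-0.05,0,0,0,0,0],[0,0,0,0,0,0]]

```text
clock: 13.75
ee_pos: [535.4, 91.3, 30.8]
ee_rot: [-1.148, 1.3, -1.3]
ft_force: [0.6, 0.3, 0.0]
gripper_width: 42.2
```

Request:
send_rows:
  commands:
    - [[-0.015,0,0,0,0,0],[-0.01,0,0,0,0,0],[0,0,0,0,0,0]]

```text
clock: 14.0
ee_pos: [535.5, 91.7, 30.8]
ee_rot: [-1.147, 1.301, -1.3]
ft_force: [0.7, -0.0, 0.3]
gripper_width: 42.1
```

Request:
send_rows:
  commands:
    - [[-0.01,0,0,0,0,0],[0,0,0,0,0,0]]

```text
clock: 14.17
ee_pos: [535.6, 92.0, 30.8]
ee_rot: [-1.147, 1.301, -1.301]
ft_force: [-0.4, 1.1, 0.5]
gripper_width: 42.1
```

Request:
send_rows:
  commands:
    - [[-0.01,0,0,0,0,0],[0,0,0,0,0,0]]

```text
clock: 14.33
ee_pos: [535.6, 92.1, 30.8]
ee_rot: [-1.148, 1.301, -1.301]
ft_force: [-0.4, -1.4, 0.9]
gripper_width: 42.2
```

Request:
send_rows:
  commands:
    - [[-0.01,0,0,0,0,0],[0,0,0,0,0,0]]

```text
clock: 14.5
ee_pos: [535.6, 92.2, 30.8]
ee_rot: [-1.148, 1.301, -1.301]
ft_force: [-1.3, -4.7, 2.0]
gripper_width: 42.1
```

Request:
send_rows:
  commands:
    - [[-0.01,0,0,0,0,0],[0,0,0,0,0,0]]

```text
clock: 14.67
ee_pos: [535.6, 92.2, 30.7]
ee_rot: [-1.148, 1.301, -1.302]
ft_force: [-0.2, -6.7, 2.9]
gripper_width: 41.9
```

Request:
send_rows:
  commands:
    - [[-0.01,0,0,0,0,0],[0,0,0,0,0,0]]

```text
clock: 14.83
ee_pos: [535.6, 92.3, 30.7]
ee_rot: [-1.149, 1.301, -1.302]
ft_force: [-1.4, -8.9, 4.0]
gripper_width: 42.2
```

Request:
send_rows:
  commands:
    - [[0.07,0,0,0,0,0],[0.07,0,0,0,0,0],[0,-0.6,0,0,0,0],[0,-0.8,0,0,0,0],[0,0,0.8,0,0,0],[0,0,0.9,0,0,0],[0,0,0.9,0,0,0],[0,0,0.7,0,0,0],[0,0,0,0,0,0],[0,0,0,0,0,0],[0,0,0,0,0,0]]

```text
clock: 15.75
ee_pos: [665.3, 72.1, 86.4]
ee_rot: [-1.148, 1.301, -1.299]
ft_force: [0.5, -0.3, 0.2]
gripper_width: 41.8
```

Request:
send_rows:
  commands:
    - [[0,0.3,0,0,0,0],[0,0.5,0,0,0,0],[0,0.5,0,0,0,0],[0,0,0,0,0,0],[0,0,0,0,0,0]]
  hand: 0
  squeeze: 10

```text
clock: 16.17
ee_pos: [664.9, 71.8, 34.0]
ee_rot: [-1.149, 1.302, -1.299]
ft_force: [0.5, 0.1, 0.3]
gripper_width: 11.8
```

```bash
python3 - <<'E'
from h import *
o,p=shot("wrist","w8");print(o["clock"],o["ft_force"],o["gripper_width"]);go(o,[548.9,67.1,31],-7.02)
print(tojig(o["ee_pos"],(510.4,90),np.radians(-7.02)))
E
```

```text
16.1667 [0.5331269  0.10235926 0.2516475 ] 11.768635237643709
pos [664.9  71.8  34. ] toolz ang -7.13 tilt [-0.002 -0.    -1.   ] shift mm [  19.1    3.2 -114.5] units [ 0.476  0.08  -2.863] yaw units -0.021
[155.5833708    0.81838292  33.97550204]
```

View pics/w8.png

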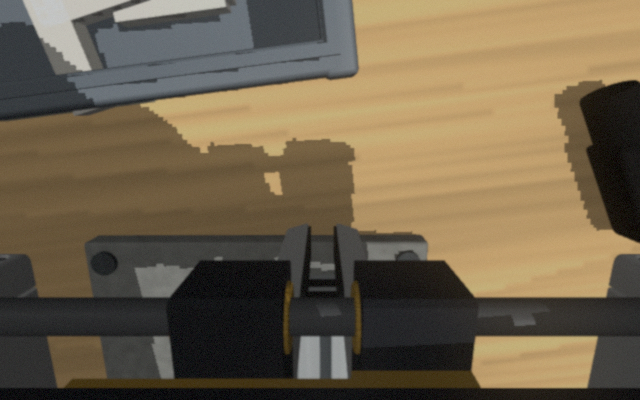

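Request:
send_rows:
  commands:
    - [[0,0,-0.1,0,0,0],[0,0,-0.1,0,0,0],[0,0,-0.1,0,0,0],[0,0,-0.05,0,0,0],[0,0,0,0,0,0]]

```text
clock: 16.63
ee_pos: [651.8, 73.5, 35.2]
ee_rot: [-1.147, 1.3, -1.3]
ft_force: [-0.8, -0.3, -0.7]
gripper_width: 0.7
```

Request:
send_rows:
  commands:
    - [[0,0,-0.02,0,0,0],[0,0,-0.02,0,0,0],[0,0,0,0,0,0]]

```text
clock: 16.88
ee_pos: [650.6, 73.6, 34.8]
ee_rot: [-1.147, 1.301, -1.301]
ft_force: [-0.1, -0.1, -0.7]
gripper_width: 0.2
```

Request:
send_rows:
  commands:
    - [[0,0,-0.012,0,0,0],[0,0,0,0,0,0]]

```text
clock: 17.05
ee_pos: [650.1, 73.6, 34.7]
ee_rot: [-1.148, 1.301, -1.301]
ft_force: [-0.6, 0.4, -0.2]
gripper_width: 0.3
```

Request:
send_rows:
  commands:
    - [[0,0,-0.012,0,0,0],[0,0,0,0,0,0]]

```text
clock: 17.22
ee_pos: [649.6, 73.7, 34.7]
ee_rot: [-1.148, 1.301, -1.301]
ft_force: [-0.2, -0.0, -0.3]
gripper_width: 0.5
```

Request:
send_rows:
  commands:
    - [[0,0,-0.012,0,0,0],[0,0,-0.012,0,0,0],[0,0,0,0,0,0]]

```text
clock: 17.47
ee_pos: [649.2, 73.7, 35.0]
ee_rot: [-1.146, 1.3, -1.301]
ft_force: [3.5, -0.4, -1.1]
gripper_width: 0.6
```

Request:
send_rows:
  commands:
    - [[0,0,-0.012,0,0,0],[0,0,0,0,0,0]]

```text
clock: 17.63
ee_pos: [649.1, 73.7, 35.1]
ee_rot: [-1.146, 1.3, -1.302]
ft_force: [6.5, -1.1, -0.8]
gripper_width: 0.5
```

Request:
send_rows:
  commands:
    - [[0,0,-0.012,0,0,0],[0,0,0,0,0,0]]

```text
clock: 17.8
ee_pos: [649.1, 73.7, 35.4]
ee_rot: [-1.145, 1.299, -1.302]
ft_force: [9.0, -1.0, -0.5]
gripper_width: 0.5
```

Request:
send_rows:
  commands:
    - [[0,0,-0.012,0,0,0],[0,0,0,0,0,0]]

```text
clock: 17.97
ee_pos: [649.1, 73.7, 35.6]
ee_rot: [-1.144, 1.298, -1.302]
ft_force: [11.5, -1.3, -1.0]
gripper_width: 0.3
```

Request:
send_rows:
  commands:
    - [[0,0,0.1,0,0,0],[0,-0.5,0.05,0,0,0],[0,-0.94,0,0,0,0],[0,-0.94,0,0,0,0],[0,-0.94,0,0,0,0],[0,-0.94,0,0,0,0],[0,-0.94,0,0,0,0],[-0.22,-0.3,-0.9,0,0,0],[-0.22,0,-0.9,0,0,0],[-0.22,0,-0.9,0,0,0],[-0.22,0,-0.9,0,0,0],[-0.22,0,-0.9,0,0,0],[-0.22,0,-0.9,0,0,0],[-0.22,0,-0.9,0,0,0],[-0.22,0,-0.9,0,0,0],[0,0,0,0,0,0],[0,0,0,0,0,0]]

```text
clock: 19.38
ee_pos: [375.1, 179.4, 255.2]
ee_rot: [-1.148, 1.298, -1.3]
ft_force: [-0.2, -0.5, -0.0]
gripper_width: 0.4
```

```bash
python3 - <<'E'
from h import *
o,p=shot("wrist","w9");print(o["clock"],o["ft_force"],o["gripper_width"],o["joint_pos"].round(2))
print(tojig(o["ee_pos"],(510.4,90),np.radians(-7.02)))
W=world(p);J=tojig(W,(510.4,90),np.radians(-7.02))
hsv=cv2.cvtColor(p["frame"],cv2.COLOR_RGB2HSV)
b=(hsv[...,0]>100)&(hsv[...,0]<125)&(hsv[...,1]>130)
q=J[b&(J[...,2]>80)&(J[...,1]>50)];print("grip",len(q),np.percentile(q,[1,50,99],axis=0).round(1))
for z in range(90,190,10):
    k=q[abs(q[:,2]-z)<5]
    if len(k)>5: print(z,len(k),np.percentile(k,[2,50,98],axis=0).round(1).tolist())
q=J[b&(J[...,2]>48)&(J[...,2]<62)&(abs(J[...,1])<40)];print("bluestop",len(q),np.percentile(q,[1,99],axis=0).round(1))
m=(J[...,2]>47)&(J[...,2]<56)&(abs(J[...,1])<40)&(hsv[...,1]<60);m[250:]=0
for x in range(-115,140,12):
    k=J[m&(abs(J[...,0]-x)<3)]
    if len(k)>5: print(x,np.percentile(k[:,1],[1,99]).round(1))
k=J[m&(abs(J[...,1])<12)];print("rail x",np.percentile(k[:,0],[.2,99.8]))
E
```

```text
19.3833 [-0.20364345 -0.51792359 -0.03306057] 0.42401583901511963 [ 0.06  0.01 -0.58  2.03  0.    1.11 -2.21]
[-145.19571444   72.18693985  255.22138776]
grip 1493 [[-125.    55.9  119.2]
 [ -62.1   97.9  177.9]
 [ -51.9  119.8  380.8]]
120 73 [[-68.7, 80.9, 117.2], [-60.8, 82.5, 121.3], [-51.5, 85.9, 124.6]]
130 101 [[-68.9, 83.2, 125.4], [-60.7, 85.4, 130.3], [-52.3, 87.9, 134.8]]
140 110 [[-68.6, 86.8, 135.1], [-60.6, 88.5, 140.0], [-52.2, 91.2, 144.9]]
150 126 [[-68.8, 89.5, 145.2], [-61.0, 92.0, 150.2], [-52.5, 94.6, 154.6]]
160 131 [[-68.8, 93.2, 155.2], [-61.1, 95.1, 159.9], [-52.5, 97.8, 164.8]]
170 154 [[-68.7, 96.2, 165.1], [-60.4, 98.4, 169.8], [-52.6, 100.9, 174.8]]
180 563 [[-68.3, 99.9, 175.6], [-60.2, 106.5, 180.8], [-52.0, 113.9, 183.0]]
bluestop 924 [[-133.7  -20.8   54. ]
 [-110.3   21.7   57.5]]
-103 [-14.4  15.1]
-91 [-13.9  15. ]
-79 [-14.2  15. ]
-67 [-14.6  15.1]
-55 [-13.9  -5.1]
-43 [-14.3  14.6]
-31 [-14.8  14.9]
-19 [-14.  15.]
-7 [-14.2  15.1]
5 [-14.4  15.1]
17 [-13.8  15.2]
29 [-14.   15.3]
rail x [-109.75749097   28.17859055]
```

View pics/w9.png

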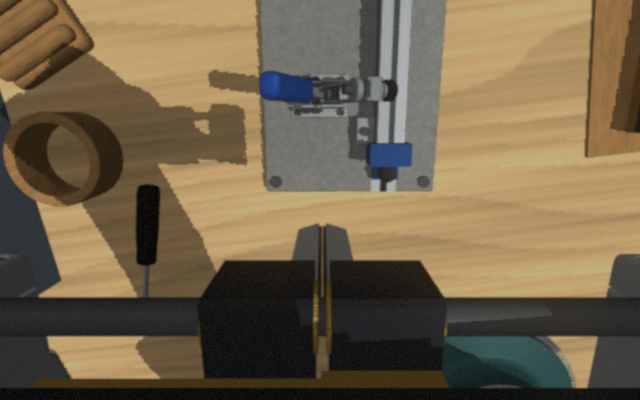

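Request:
send_rows:
  commands:
    - [[0,0,0.7,0,0,0],[0,0,0.75,0,0,0],[0,0,0.68,0,0,0],[0,0,0,0,0,0],[0,0,0,0,0,0]]

```text
clock: 19.85
ee_pos: [462.0, 167.5, 253.8]
ee_rot: [-1.148, 1.304, -1.301]
ft_force: [-1.1, 0.1, 1.1]
gripper_width: 0.4
```

```bash
python3 - <<'E'
from h import *
o,p=shot("scene","s10");go(o,[0,0,0],-7.02)
print(tojig(o["ee_pos"],(510.4,90),np.radians(-7.02)))
cv2.imwrite("pics/s10c.png",cv2.resize(p["frame"][80:290,240:460,::-1],None,fx=2.8,fy=2.8))
E
```

```text
pos [462.  167.5 253.8] toolz ang -7.29 tilt [-0.002  0.001 -1.   ] shift mm [ 224.8  254.8 -436.4] units [  5.621   6.369 -10.91 ] yaw units -0.053
[-57.5193517   71.026058   253.77134048]
```

View pics/s10c.png

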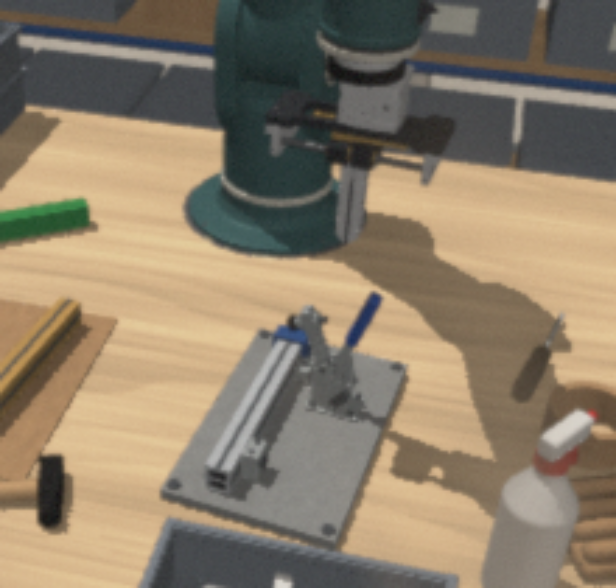

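Request:
send_rows:
  commands:
    - [[0,0.5,-0.06,0,-0.04,0],[0,0.8,0,0,0,0],[0,0.7,0,0,0,0],[0,0.35,0,0,0,0],[0,0,0,0,0,0],[0,0,0,0,0,0]]

```text
clock: 20.4
ee_pos: [458.0, 168.7, 161.0]
ee_rot: [-1.15, 1.299, -1.297]
ft_force: [0.4, 0.0, 0.5]
gripper_width: 0.6
```

```bash
python3 - <<'E'
from h import *
o,p=shot("scene","s11");print(o["clock"],o["ft_force"])
print(tojig(o["ee_pos"],(510.4,90),np.radians(-7.02)))
cv2.imwrite("pics/s11c.png",cv2.resize(p["frame"][150:260,280:420,::-1],None,fx=5,fy=5))
E
```

```text
20.4 [0.42169252 0.02213458 0.48179891]
[-61.67786954  71.72654926 160.95208009]
```

View pics/s11c.png

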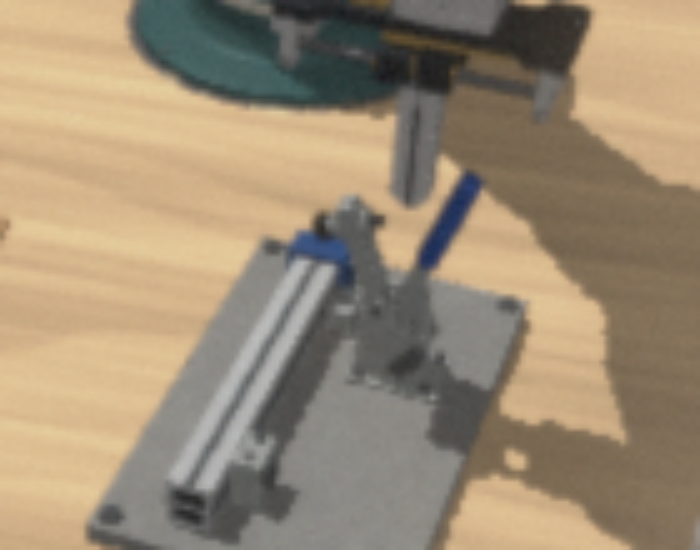

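Request:
send_rows:
  commands:
    - [[-0.09,0.044,0.03,0,0,0],[-0.09,0.044,0,0,0,0],[-0.144,0.026,0,0,0,0],[-0.144,0.026,0,0,0,0],[-0.144,0.026,0,0,0,0],[0,0,0,0,0,0]]

```text
clock: 20.95
ee_pos: [462.6, 194.2, 154.2]
ee_rot: [-1.149, 1.297, -1.297]
ft_force: [0.2, 0.7, 0.7]
gripper_width: 0.7
```

Request:
send_rows:
  commands:
    - [[-0.144,0.026,0,0,0,0],[-0.144,0.026,0,0,0,0],[-0.151,0.065,0,0,0,0],[-0.151,0.065,0,0,0,0],[-0.151,0.065,0,0,0,0],[-0.151,0.065,0,0,0,0],[0,0,0,0,0,0]]

```text
clock: 21.53
ee_pos: [466.6, 229.8, 141.1]
ee_rot: [-1.15, 1.298, -1.296]
ft_force: [-0.9, -0.4, 0.0]
gripper_width: 0.5
```

```bash
python3 - <<'E'
from h import *
o,p=shot("scene","s12");print(o["clock"],o["ft_force"])
print(tojig(o["ee_pos"],(510.4,90),np.radians(-7.02)))
cv2.imwrite("pics/s12c.png",cv2.resize(p["frame"][150:260,280:420,::-1],None,fx=5,fy=5))
E
```

```text
21.5333 [-0.87372803 -0.42112083  0.04947493]
[-60.54922834 133.36915926 141.14152948]
```

View pics/s12c.png

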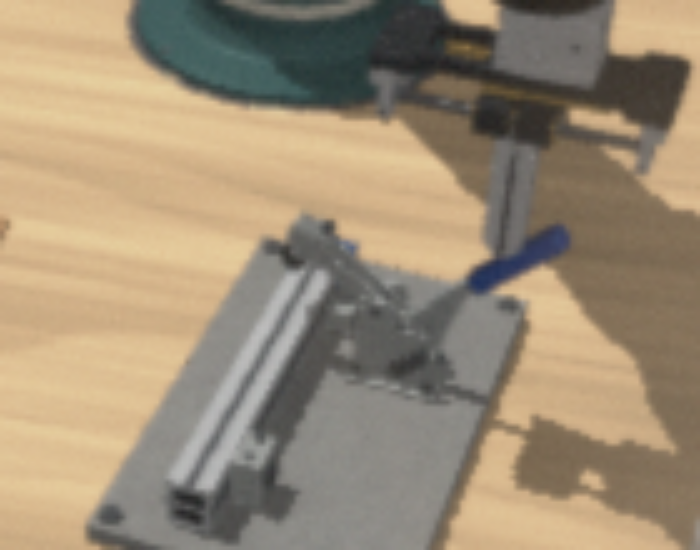

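Request:
send_rows:
  commands:
    - [[-0.108,0.075,0,0,0,0],[-0.108,0.075,0,0,0,0],[-0.108,0.075,0,0,0,0],[-0.108,0.075,0,0,0,0],[-0.059,0.091,0,0,0,0],[-0.059,0.091,0,0,0,0],[-0.059,0.091,0,0,0,0],[0,0,0,0,0,0]]

```text
clock: 22.25
ee_pos: [469.7, 253.0, 118.4]
ee_rot: [-1.149, 1.298, -1.297]
ft_force: [-0.4, -0.2, -0.3]
gripper_width: 0.3
```

Request:
send_rows:
  commands:
    - [[-0.059,0.091,0,0,0,0],[-0.05,0.08,0,0,0,0],[0,0,0,0,0,0]]

```text
clock: 22.5
ee_pos: [470.3, 256.9, 111.5]
ee_rot: [-1.15, 1.298, -1.298]
ft_force: [0.7, 0.1, 1.0]
gripper_width: 0.3
```

```bash
python3 - <<'E'
from h import *
o,p=shot("scene","s13");print(o["clock"],o["ft_force"])
print(tojig(o["ee_pos"],(510.4,90),np.radians(-7.02)))
cv2.imwrite("pics/s13c.png",cv2.resize(p["frame"][150:260,280:420,::-1],None,fx=5,fy=5))
E
```

```text
22.5 [0.73368984 0.14298913 0.97468356]
[-60.17159538 160.7371238  111.4564875 ]
```

View pics/s13c.png

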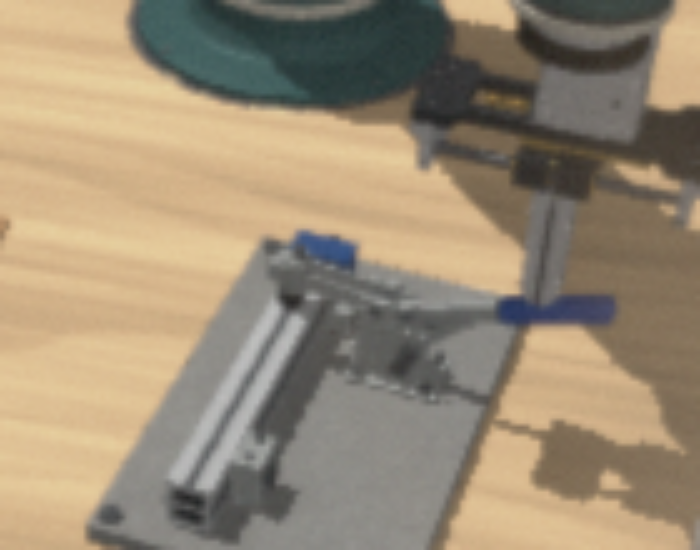

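Request:
send_rows:
  commands:
    - [[-0.03,0.05,0,0,0,0],[-0.03,0.05,0,0,0,0],[-0.03,0.05,0,0,0,0],[0,0,0,0,0,0]]

```text
clock: 22.88
ee_pos: [470.7, 259.4, 105.6]
ee_rot: [-1.151, 1.298, -1.299]
ft_force: [-1.8, -6.6, 6.3]
gripper_width: 0.3
```

Request:
send_rows:
  commands:
    - [[-0.03,0.05,0,0,0,0],[-0.02,0.05,0,0,0,0],[-0.02,0.05,0,0,0,0],[0,0,0,0,0,0]]

```text
clock: 23.22
ee_pos: [471.1, 262.0, 99.6]
ee_rot: [-1.151, 1.298, -1.3]
ft_force: [-0.9, -5.4, 4.5]
gripper_width: 0.4
```

Request:
send_rows:
  commands:
    - [[-0.02,0.04,0,0,0,0],[-0.02,0.04,0,0,0,0],[0,0,0,0,0,0]]

```text
clock: 23.47
ee_pos: [471.4, 264.0, 96.5]
ee_rot: [-1.15, 1.298, -1.299]
ft_force: [0.7, -3.9, 3.3]
gripper_width: 0.2
```

Request:
send_rows:
  commands:
    - [[0,0.03,0,0,0,0],[0,0.03,0,0,0,0],[0,0,0,0,0,0]]

```text
clock: 23.72
ee_pos: [471.3, 264.6, 94.1]
ee_rot: [-1.149, 1.298, -1.298]
ft_force: [-0.3, -2.9, 2.5]
gripper_width: 1.1
```

Request:
send_rows:
  commands:
    - [[0,0.025,0,0,0,0],[0,0.025,0,0,0,0],[0,0,0,0,0,0]]

```text
clock: 23.97
ee_pos: [471.3, 264.9, 92.1]
ee_rot: [-1.149, 1.298, -1.298]
ft_force: [0.5, 0.1, 0.3]
gripper_width: 0.6
```

Request:
send_rows:
  commands:
    - [[0,0.025,0,0,0,0],[0,0.025,0,0,0,0],[0,0,0,0,0,0]]

```text
clock: 24.22
ee_pos: [471.1, 264.8, 90.0]
ee_rot: [-1.15, 1.298, -1.298]
ft_force: [-0.1, -0.2, -0.5]
gripper_width: 0.7
```

```bash
python3 - <<'E'
from h import *
o,p=shot("scene","s14");print(o["clock"],o["ft_force"])
print(tojig(o["ee_pos"],(510.4,90),np.radians(-7.02)))
cv2.imwrite("pics/s14c.png",cv2.resize(p["frame"][150:260,280:420,::-1],None,fx=5,fy=5))
E
```

```text
24.2167 [-0.10175684 -0.23867872 -0.51527822]
[-60.37834394 168.65097244  90.01703891]
```

View pics/s14c.png

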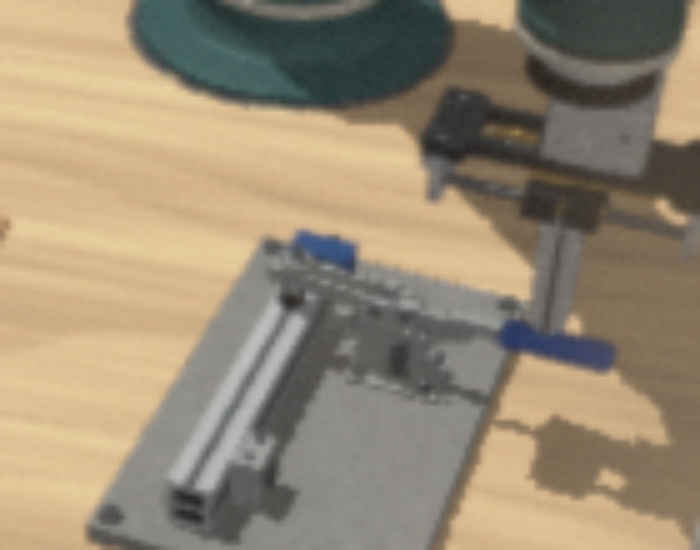

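Request:
send_rows:
  commands:
    - [[0,0.025,0,0,0,0],[0,0.025,0,0,0,0],[0,0,0,0,0,0]]

```text
clock: 24.52
ee_pos: [471.2, 264.6, 88.1]
ee_rot: [-1.15, 1.298, -1.298]
ft_force: [-0.1, -0.5, 0.2]
gripper_width: 0.1
```

Request:
send_rows:
  commands:
    - [[0,0.02,0,0,0,0],[0,0,0,0,0,0]]

```text
clock: 24.68
ee_pos: [471.3, 264.6, 87.4]
ee_rot: [-1.149, 1.298, -1.298]
ft_force: [-0.6, 0.3, 0.8]
gripper_width: 0.4
```

Request:
send_rows:
  commands:
    - [[0,0.02,0,0,0,0],[0,0,0,0,0,0]]

```text
clock: 24.85
ee_pos: [471.3, 264.6, 86.6]
ee_rot: [-1.149, 1.298, -1.298]
ft_force: [0.9, -0.2, -0.2]
gripper_width: 0.4
```

Request:
send_rows:
  commands:
    - [[0,0.02,0,0,0,0],[0,0,0,0,0,0]]

```text
clock: 25.02
ee_pos: [471.4, 264.8, 86.0]
ee_rot: [-1.149, 1.298, -1.298]
ft_force: [0.0, -0.3, 2.6]
gripper_width: 0.4
```

Request:
send_rows:
  commands:
    - [[0,0.015,0,0,0,0],[0,0,0,0,0,0]]

```text
clock: 25.18
ee_pos: [471.4, 264.8, 85.5]
ee_rot: [-1.149, 1.298, -1.298]
ft_force: [-1.5, -0.4, 6.5]
gripper_width: 0.1
```

Request:
send_rows:
  commands:
    - [[0,0.01,0,0,0,0],[0,0,0,0,0,0]]

```text
clock: 25.35
ee_pos: [471.4, 264.9, 85.3]
ee_rot: [-1.149, 1.298, -1.298]
ft_force: [-2.0, -0.4, 8.7]
gripper_width: 0.4
```

Request:
send_rows:
  commands:
    - [[0,-0.2,0,0,0,0],[0,-0.6,0,0,0,0],[0,-0.9,0,0,0,0],[0,-0.9,0,0,0,0],[0,-0.9,0,0,0,0],[0,-0.7,0,0,0,0],[0.8,0,-0.5,0,0,0],[0.8,0,-0.7,0,0,0],[0.6,0,-0.7,0,0,0],[0,0,-0.3,0,0,0],[0,0,0,0,0,0],[0,0,0,0,0,0]]

```text
clock: 26.35
ee_pos: [374.2, 188.7, 253.7]
ee_rot: [-1.148, 1.297, -1.299]
ft_force: [0.3, -0.4, -0.2]
gripper_width: 0.6
```

```bash
python3 - <<'E'
from h import *
o,p=shot("wrist","w15");print(o["clock"],o["ft_force"])
W=world(p);J=tojig(W,(510.4,90),np.radians(-7.02))
hsv=cv2.cvtColor(p["frame"],cv2.COLOR_RGB2HSV)
b=(hsv[...,0]>100)&(hsv[...,0]<125)&(hsv[...,1]>130);b[250:]=0
q=J[b&(J[...,2]>60)&(J[...,1]>120)];q=q[q[:,2]<120];print("grip",len(q),np.percentile(q,[1,50,99],axis=0).round(1))
for y in(145,160,175,190,205):
    k=q[abs(q[:,1]-y)<5];print(y,len(k),np.percentile(k[:,2],[50,90]).round(1))
q=J[b&(J[...,2]>48)&(J[...,2]<62)&(abs(J[...,1])<40)];print("bluestop",len(q),np.percentile(q,[1,99],axis=0).round(1))
m=(J[...,2]>47)&(J[...,2]<54)&(abs(J[...,1])<17)&(hsv[...,1]<60);m[250:]=0
for x in range(-105,140,15):
    k=J[m&(abs(J[...,0]-x)<3)]
    if len(k)>5: print(x,np.percentile(k[:,1],[1,99]).round(1),np.median(k[:,2]).round(1))
k=J[m&(abs(J[...,1])<12)];print("rail x",np.percentile(k[:,0],[.2,99.8]))
o,p=shot("scene","s15")
cv2.imwrite("pics/s15c.png",np.hstack([cv2.resize(p["frame"][150:270,280:420,::-1],None,fx=3,fy=3),cv2.resize(load("w15")["frame"][0:200,230:463,::-1],None,fx=1.8,fy=1.8)]))
E
```

```text
26.35 [ 0.33828398 -0.36571384 -0.21767278]
grip 1322 [[-67.7 141.9  75.1]
 [-60.3 176.3  77.5]
 [-52.  211.2  79.4]]
145 165 [77.3 78.5]
160 187 [77.6 78.8]
175 189 [77.6 78.6]
190 188 [77.6 78.6]
205 184 [77.4 78.6]
bluestop 902 [[-133.2  -20.8   53.9]
 [-110.8   21.8   57.7]]
-105 [-14.3  15.1] 51.8
-90 [-14.3  14.9] 51.8
-75 [-14.4  15.1] 51.9
-60 [ 7.1 15.2] 52.0
-45 [-14.5  15. ] 52.0
-30 [-14.4  15.1] 51.8
-15 [-14.5  15.2] 51.8
0 [-13.8  15. ] 51.9
15 [-14.2  15.1] 51.9
rail x [-109.32710317   25.93378208]
```

View pics/s15c.png

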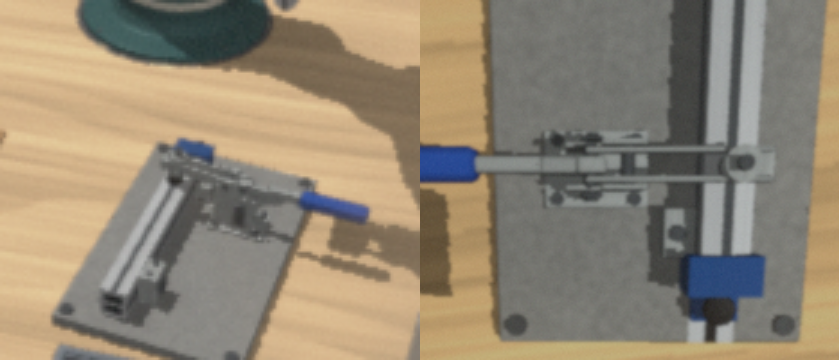

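```bash
python3 - <<'E'
from h import *
out=[]
for n in("w9","w15"):
    p=load(n);W=world(p);J=tojig(W,(510.4,90),np.radians(-7.02))
    m=(abs(J[...,0]+110)<12)&(abs(J[...,1]+8)<1.2)&(J[...,2]>0)
    v,u=np.where(m); 
    c=int(np.median(u))
    print(n,c)
    for r in range(v.min(),v.max()+1): print(r,J[r,c].round(1),p["frame"][r,c])
    v0,u0=int(np.median(v)),c
    out.append(cv2.resize(p["frame"][v0-30:v0+20,u0-40:u0+25,::-1],None,fx=6,fy=6,interpolation=cv2.INTER_NEAREST))
cv2.imwrite("pics/gap.png",np.hstack(out))
E
```

```text
w9 398
132 [-98.2  -7.8  51.5] [174 179 176]
133 [-99.1  -7.5  53.3] [179 183 180]
134 [-100.3   -7.9   51.5] [172 179 176]
135 [-101.2   -7.6   53. ] [175 181 179]
136 [-102.4   -8.1   50.9] [177 180 179]
137 [-103.3   -7.9   52.4] [175 181 180]
138 [-104.5   -8.2   51. ] [174 178 179]
139 [-105.4   -7.9   52.6] [176 182 180]
140 [-106.6   -8.4   50.6] [176 181 179]
141 [-107.5   -7.9   53.2] [173 173 175]
142 [-108.7   -8.5   50.9] [152 153 155]
143 [-109.7   -8.5   51.2] [ 92  98 111]
144 [-110.4   -7.5   55.9] [ 50  69 108]
145 [-111.4   -7.6   55.6] [ 47  76 122]
146 [-112.5   -7.8   55. ] [ 44  73 121]
147 [-113.6   -7.9   54.6] [ 43  75 123]
148 [-114.6   -7.9   55.1] [ 47  73 124]
149 [-115.6   -7.7   56. ] [ 41  71 122]
150 [-116.5   -7.5   57.4] [ 41  71 121]
151 [-117.7   -7.9   55.7] [ 43  72 123]
152 [-118.6   -7.7   56.9] [ 41  73 122]
153 [-119.7   -7.7   57.2] [ 44  72 122]
154 [-121.    -8.2   55.1] [ 46  76 122]
155 [-122.    -8.3   55.1] [ 43  73 122]
w15 407
131 [-98.8  -7.1  53.2] [175 180 179]
132 [-99.8  -7.2  52.7] [175 179 179]
133 [-100.9   -7.7   51.3] [179 182 182]
134 [-102.    -7.8   51. ] [175 179 179]
135 [-103.    -7.7   51.4] [176 179 180]
136 [-104.    -7.8   51.4] [179 184 183]
137 [-105.2   -8.1   50.5] [178 183 181]
138 [-106.1   -7.8   52.1] [178 182 182]
139 [-107.2   -7.9   51.7] [175 177 178]
140 [-108.2   -7.8   52.3] [163 166 167]
141 [-109.1   -7.7   53.1] [111 116 118]
142 [-110.2   -7.8   52.8] [60 70 97]
143 [-110.9   -7.    56.5] [ 47  72 118]
144 [-112.    -7.    56.7] [ 45  73 123]
145 [-113.    -7.2   56.2] [ 45  74 124]
146 [-114.    -7.1   56.9] [ 43  71 121]
147 [-115.1   -7.3   56.2] [ 43  74 123]
148 [-116.2   -7.5   55.6] [ 47  74 125]
149 [-117.3   -7.6   55.6] [ 45  74 122]
150 [-118.3   -7.7   55.4] [ 38  68 119]
151 [-119.3   -7.5   56.2] [ 44  74 123]
152 [-120.4   -7.8   55.6] [ 48  74 124]
153 [-121.5   -7.8   55.5] [ 41  72 123]
```

View pics/gap.png

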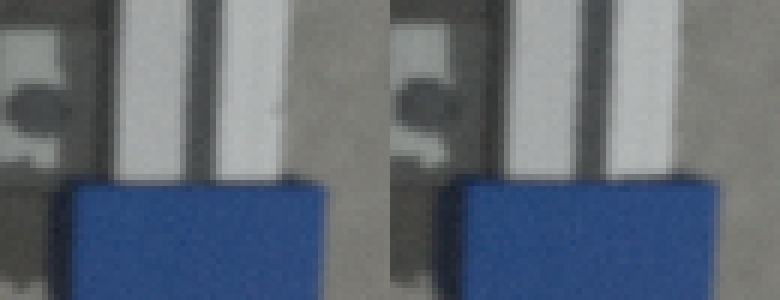

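Request:
send_rows:
  commands:
    - [[0.223,0,0.83,0,0,0],[0.223,0,0.83,0,0,0],[0.223,0,0.83,0,0,0],[0.223,0,0.83,0,0,0],[0.223,0,0.83,0,0,0],[0.223,0,0.83,0,0,0],[0.223,0,0.83,0,0,0],[0.223,0,0.83,0,0,0],[0.223,0,0.83,0,0,0],[0,0.9,0,0,0,0],[0,0.9,0,0,0,0],[0,0.9,0,0,0,0],[0,0,0,0,0,0],[0,0,0,0,0,0]]

```text
clock: 27.62
ee_pos: [660.5, 72.8, 143.4]
ee_rot: [-1.152, 1.301, -1.296]
ft_force: [0.2, 0.1, 0.6]
gripper_width: 0.5
```

```bash
python3 - <<'E'
from h import *
o,p=shot("wrist","w16");print(o["clock"]);go(o,[657,72.8,34.5],-7.14)
E
```

```text
27.6167
pos [660.5  72.8 143.4] toolz ang -6.95 tilt [-0.004  0.    -1.   ] shift mm [  0.4 108.9  -3. ] units [ 0.01   2.723 -0.076] yaw units 0.039
```

Request:
send_rows:
  commands:
    - [[0,0.7,-0.04,0,0.04,0],[0,0.8,0,0,0,0],[0,0.8,0,0,0,0],[0,0.42,0,0,0,0],[0,0,0,0,0,0],[0,0,-0.06,0,0,0],[0,0,-0.05,0,0,0],[0,0,0,0,0,0]]

```text
clock: 28.33
ee_pos: [655.9, 73.8, 38.7]
ee_rot: [-1.145, 1.298, -1.302]
ft_force: [-0.3, 0.1, 1.2]
gripper_width: 0.5
```

```bash
python3 - <<'E'
from h import *
from bench import get_obs
go(get_obs(),[649.1,73.7,35],-7.14)
E
```

```text
pos [655.9  73.8  38.7] toolz ang -7.15 tilt [ 0.003  0.    -1.   ] shift mm [ 1.   3.7 -6.8] units [ 0.024  0.091 -0.17 ] yaw units -0.003
```

Request:
send_rows:
  commands:
    - [[0.02,0.08,-0.06,0,0,0],[0,0,-0.06,0,0,0],[0,0,0,0,0,0],[0,0,0,0,0,0]]

```text
clock: 28.67
ee_pos: [650.0, 73.2, 33.2]
ee_rot: [-1.147, 1.3, -1.301]
ft_force: [-0.0, -0.3, -0.1]
gripper_width: 0.2
```

Request:
send_rows:
  commands:
    - [[0,0,-0.012,0,0,0],[0,0,-0.012,0,0,0],[0,0,0,0,0,0]]

```text
clock: 28.92
ee_pos: [649.3, 73.3, 33.0]
ee_rot: [-1.147, 1.3, -1.301]
ft_force: [1.2, -0.3, 0.4]
gripper_width: 0.3
```

Request:
send_rows:
  commands:
    - [[0,0,-0.012,0,0,0],[0,0,0,0,0,0]]

```text
clock: 29.08
ee_pos: [649.2, 73.3, 33.0]
ee_rot: [-1.146, 1.3, -1.301]
ft_force: [5.2, -1.7, -2.4]
gripper_width: 0.3
```

Request:
send_rows:
  commands:
    - [[0,0,-0.012,0,0,0],[0,0,0,0,0,0]]

```text
clock: 29.25
ee_pos: [649.2, 73.3, 33.1]
ee_rot: [-1.145, 1.299, -1.302]
ft_force: [9.0, -0.1, -4.8]
gripper_width: 0.6
```

Request:
send_rows:
  commands:
    - [[0,0,0.15,0,0,0],[0,0,0.15,0,0,0],[0,-0.6,0,0,0,0],[0,-0.9,0,0,0,0],[0,-0.9,0,0,0,0],[0,-0.9,0,0,0,0],[0,-0.9,0,0,0,0],[0,0,0,0,0,0],[0,0,0,0,0,0]]

```text
clock: 30.0
ee_pos: [661.1, 72.0, 203.0]
ee_rot: [-1.145, 1.299, -1.302]
ft_force: [0.5, -0.9, -0.6]
gripper_width: 0.7
```

```bash
python3 - <<'E'
from h import *
shot("top","t17");o,p=shot("scene","s17");print(o["clock"],o["ft_force"],o["ee_pos"])
E
```

```text
30.05 [-0.29573708  0.49937549 -0.10527464] [660.2209812   71.81441469 201.05160041]
```

View pics/s17.png

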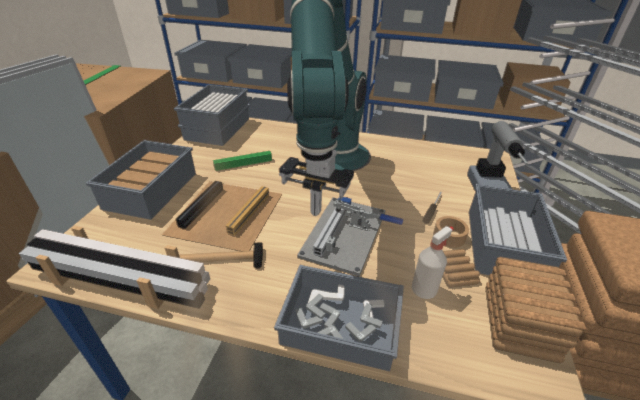

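The scene view shows the rail in the jig at about (328,230). The blue handle is level at (388,218), the black and gold rails are still on the cardboard, and the gripper is clear above.

```bash
python3 -c "
from bench import *
print(job_done())"
```

```text
the job is handed in; nothing more can be done
None
```

The aluminium rail is loaded and clamped in the drilling jig. I handed the job in at about 30 s of the 72 s limit, with the gripper clear of everything.

- **Loading:** I gripped the aluminium rail (the middle of the three on the cardboard), laid it on the plate and slid it against both side stops. I then slid it against the end stop, whose face I found at about x = -110 mm. After letting go, I pushed it once more from the side and from its far end to settle it. The contact readings I took peaked at about 12 N, against the 45 N limit.
- **Clamping:** I pushed the handle down over centre. The force I read peaked at about 9 N and fell to zero when it snapped over. I then felt it resting on its stop at about 9 N, against the 35 N limit.
- **Last checks:**
  - In the camera view the handle is level and the pad is on the rail. The rail's side lies at y = 15 mm over the part that showed, about the near half, and its top is level there.
  - A gentle touch on the rail's far end after clamping met it at the same place as before, within 0.1 mm.
  - The black and gold rails and the other things on the bench look unmoved.
- **One doubtful reading:** the close-up of the near end left an apparent gap of about 0.5–1 mm at the end stop, which is about the camera's resolution. The touch check disagreed with it, so I left the rail as it was.

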